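# Sort the loose coax boxes into the station's stock trays

## Robot

A 6-joint arm with a two-finger parallel gripper is mounted at the origin on the work surface. World frame = base frame: x ahead of the robot, y to its left, z up, the work surface at z = 0. Lengths are in m, angles in rad, forces in N, time in s.
With the tool pointing down it reaches from about 0.275 to 0.875 m from the base axis. Payload 12.5 kg.
Tool frame: the origin (TCP) lies at the very end of the fingers, on their centre line; the grasp point (between the pads) lies 19 mm behind it; z points along the fingers, y is the line along which they close (so a half turn about z gives the same grasp; the last joint's range is limited). The gripper opens to 85 mm and grips with 20 to 120 N. Pads are 22 mm wide; open, the fingers measure 114 mm over their backs; the gripper's body (76 mm by 85 mm) begins 54 mm behind the grasp point. The pads swing forward as they close: fully open they stand 13 mm farther back than shut.
Start: joints at [-1.207, 0.351, 1.652, -0, 1.139, -0.085], TCP at [0.239, -0.496, 0.199] pointing down, gripper open.
Joint ranges: [-2.75, 2.75], [-0.79, 2.1], [0.01, 2.65], [-1.57, 4.71], [0.07, 3.14], [-2.87, 2.87]. Speed limits (rad/s): [2.22, 2.22, 2.79, 3.14, 3.14, 3.14].

## Interface

Orientations are given as a 3x3 rotation matrix whose columns are the frame's x, y, z axes.
In Python, from bench import manip gives the robot as it stands. Calls block until the motion is done:
- manip.move_ptp(position, orientation): joint-space move of the TCP to a pose.
- manip.move_l(position, attitude=None, max_speed=0.15): straight line of the TCP; attitude=None keeps the orientation; max_speed is the mean speed in m/s.
- manip.move_j(angles): joint-space move.
- manip.set_gripper(opening, effort=None): opening from 0.0 (shut) to 1.0 (fully open); effort is the grip in N (None keeps the last); returns when the fingers have stopped.
- manip.dwell(seconds).
- manip.inverse_kinematics(position, orientation): joint angles nearest the present ones, or None.
- manip.grab_frame(name): name is "scene" or "top" or "wrist"; returns (picture, depth): 400x640x3 uint8, red, green, blue; 400x640 float32, m along the optical axis (not along the pixel's ray), 0 where there is no reading.
- manip.get_calibration(name): a dict with "camera_matrix" (3x3 intrinsics, pixels), "R" (3x3) and "t" (3): a world point X has camera coordinates R X + t. Camera axes: x right, y down, z forward; pixel columns grow to the right and rows downward; lengths in m; the calibration is good to about 2 mm. The wrist camera is an equidistant fisheye: a pixel r from the principal point sees the ray r / f radians off the axis. A picture is of the moment at which its call begins: read the wrist's pose just before it. get_calibration takes no time and is no camera call; for the wrist camera it gives the pose at the moment of the call.
A pose or a line that the arm cannot do raises manip.Unreachable and nothing moves.
- manip.sign_off(): hands the job in, once; it reports no verdict.
Trained networks look in the newest picture that a camera, given by its name, has taken for a name from the list of things; names that differ only in an ending like _2 or _b are one class to them, and where a whole thing is asked for, a point or a joint stands for the part that bears it (a point fixed in the world has none). Each returns a list of dicts, best first, with "confidence" (0 to 1); they miss things now and then, are a little off and sometimes report something else, mostly with a low value. They report only what shows in the picture. A call takes as long as a camera call. They do not tell look-alikes from the thing itself.
- manip.look_for(camera, name): "at" ([x, y, z] in m, in world coordinates, good to about 4 mm: the middle of the surface that is visible of it).
Readings, each from a call of its own:
- manip.current_time(): time.
- manip.current_qpos(): joint angles.
- manip.current_joint_vel(): joint speeds.
- manip.current_joint_torque(): joint torques, N m.
- manip.current_ee_pos(): TCP position.
- manip.current_tcp_rot(): TCP orientation.
- manip.current_force(): force on the tool from outside, world axes, zero at the start.
- manip.current_ft_torque(): the same for the moment, N m.
- manip.current_grip_width(): opening from 0.0 (shut) to 1.0 (fully open).
Only numpy, scipy, OpenCV 4.12 (cv2) and the standard library are available. Lean on these libraries where they do the work, as an engineer would, in place of code of your own. Each camera call takes 0.05 s, during which the arm holds its last target. There are 200 camera calls.

## Task

Tidy the radio desk for the next shift: five coax boxes lie loose on it (two in-line filters, two finned dummy loads and one antenna switch), and each of the three stock trays already holds one piece of one kind. Put every loose box into the tray that holds its own kind, set down gently rather than dropped, right way up and flat on the tray's floor, and let go of. Leave the mug and the mouse where they are.

Things in the scene. Friction and masses are not known exactly. Their poses are not given: they have to be found in the camera images.
- filter_a: In-line filter, one of two alike: plain die-cast aluminium box 80 long (x) x 34 wide (y) x 28 mm high, flat lid up (three small brass screws), one coax socket (threaded steel, 15 mm long, 16 diameter) in the middle of each short end, 110 overall; about 160 g. Origin: centre of the underside, on the work surface; z up, x along its length. Grip it across the 34 width, mid-length.
- filter_b: In-line filter, one of two alike: plain die-cast aluminium box 80 long (x) x 34 wide (y) x 28 mm high, flat lid up (three small brass screws), one coax socket (threaded steel, 15 mm long, 16 diameter) in the middle of each short end, 110 overall; about 160 g. Origin: centre of the underside, on the work surface; z up, x along its length. Grip it across the 34 width, mid-length.
- load_a: Dummy load, one of two alike: heat-sink block 56 long (x) x 40 wide (y) x 40 mm high, upright fins along x, a single coax socket (threaded steel, 15 mm long, 16 diameter) in the middle of its +x end, 71 overall; about 200 g. It stands fins up. Origin: centre of the underside of the block; z up, x towards the socket. Grip it across the 40 width, mid-length; its sides are flat.
- load_b: Dummy load, one of two alike: heat-sink block 56 long (x) x 40 wide (y) x 40 mm high, upright fins along x, a single coax socket (threaded steel, 15 mm long, 16 diameter) in the middle of its +x end, 71 overall; about 200 g. It stands fins up. Origin: centre of the underside of the block; z up, x towards the socket. Grip it across the 40 width, mid-length; its sides are flat.
- switch: Antenna switch: grey box 64 long (x) x 50 wide (y) x 30 mm high, a black fixed pointer knob (26 diameter, top 46 above the underside) on top, one coax socket (threaded steel, 15 mm long, 16 diameter) on its -x end, two on its +x end, 94 overall; about 240 g. It lies knob up. Origin: centre of the underside; z up, x towards the two sockets. Grip it across the 50 width, mid-length.
- filter_tray: Grey plastic stock tray, fixed, open, 140 (x) x 206 (y) x 30 mm high; walls 3 thick, floor 4 thick, inside 134 x 200. Origin: centre of the underside; z up, y along its long side. It holds one filter like filter_a, fixed, its length along x, centred at x 0, y -80; the floor from y -63 to +100 mm is free. The three trays stand in any order and differ only in what they hold.
- load_tray: Grey plastic stock tray, fixed, open, 140 (x) x 206 (y) x 30 mm high; walls 3 thick, floor 4 thick, inside 134 x 200. Origin: centre of the underside; z up, y along its long side. It holds one dummy load like load_a, fixed, its length along x, centred at x 0, y -78; the floor from y -58 to +100 mm is free. The three trays stand in any order and differ only in what they hold.
- switch_tray: Grey plastic stock tray, fixed, open, 140 (x) x 206 (y) x 30 mm high; walls 3 thick, floor 4 thick, inside 134 x 200. Origin: centre of the underside; z up, y along its long side. It holds one antenna switch like switch, fixed, its length along x, centred at x 0, y -73; the floor from y -48 to +100 mm is free. The three trays stand in any order and differ only in what they hold.
- mug: Bystander: white ceramic mug, 80 mm diameter, 92 mm high, handle at its +y side. Origin: centre of the underside. To be left alone.
- mouse: Bystander: red cordless computer mouse, 104 x 58 x 34 mm high. Origin: centre of the underside. To be left alone.
Things that resemble listed ones, but are neither listed nor needed, are in the scene too. What is shaped like the filter_b but purple is not meant.

How it is judged:
By the outcome, as a careful person would: the job done as asked, in the order asked, and still so for the second after the job is handed in, with the robot touching nothing.
It also fails if it takes over 136 s, if anything falls off the work surface, if the arm or the gripper's body presses on something with over 40 N, if the wrist force passes 120 N, or if a joint passes its speed limit or range.

## Working session

There is one attempt and no reset: what is moved stays moved. The work goes in short steps, each a Python script; the robot and the scene stay as the last script left them, time stands still between calls to the robot, and variables do not carry over. Pictures are saved under pics/ and viewed, on a budget of 14 in all, crops included, one or two more only if the job needs it, and the job is handed in when it is done.

```bash
mkdir -p pics; python3 - <<'E'
from bench import manip
import cv2,numpy as np
for c in("scene","top"):
    p,d=manip.grab_frame(c); cv2.imwrite(f"pics/{c}0.png",p[:,:,::-1]); np.save(f"pics/{c}0.npy",d)
    for n in("filter_a","load_a","switch","filter_tray","load_tray","switch_tray","mug","mouse"):
        print(c,n,[(np.round(r["at"],3).tolist(),round(r["confidence"],2)) for r in manip.look_for(c,n)])
    k=manip.get_calibration(c);print({a:np.round(b,3).tolist() for a,b in k.items() if a!="name"})
print(manip.current_time())
E
```

```text
scene filter_a [([0.584, 0.482, 0.028], 0.84), ([0.443, -0.141, 0.029], 0.77), ([0.419, 0.283, 0.03], 0.66)]
scene load_a [([0.446, -0.009, 0.036], 0.7), ([0.477, 0.131, 0.03], 0.67)]
scene switch [([0.477, -0.295, 0.035], 0.81), ([0.641, -0.252, 0.001], 0.38)]
scene filter_tray [([0.636, -0.251, 0.002], 0.82)]
scene load_tray [([0.627, 0.255, 0.005], 0.86)]
scene switch_tray [([0.623, -0.004, 0.004], 0.94)]
scene mug [([0.51, -0.547, 0.059], 0.85)]
scene mouse [([0.419, 0.5, 0.035], 0.55)]
{'camera_matrix': [[511.931, 0.0, 316.831], [0.0, 511.931, 192.3], [0.0, 0.0, 1.0]], 'R': [[0.141, 0.99, 0.002], [0.789, -0.111, -0.604], [-0.598, 0.087, -0.797]], 't': [-0.056, -0.395, 1.915]}
top filter_a [([0.407, 0.285, 0.027], 0.82), ([0.576, 0.487, 0.03], 0.65), ([0.436, -0.135, 0.026], 0.5)]
top load_a [([0.437, -0.008, 0.028], 0.76), ([0.461, 0.13, 0.027], 0.74)]
top switch [([0.463, -0.293, 0.029], 0.6)]
top filter_tray [([0.642, -0.252, -0.001], 0.55)]
top load_tray [([0.624, 0.258, 0.002], 0.78)]
top switch_tray [([0.622, -0.001, 0.004], 0.75)]
top mug [([0.497, -0.554, 0.039], 0.83)]
top mouse [([0.397, 0.502, 0.031], 0.83)]
{'camera_matrix': [[500.755, 0.0, 313.543], [0.0, 500.755, 203.759], [0.0, 0.0, 1.0]], 'R': [[-0.023, -1.0, 0.001], [-0.988, 0.022, -0.156], [0.156, -0.004, -0.988]], 't': [0.017, 0.486, 1.775]}
0.9
```

View pics/top0.png

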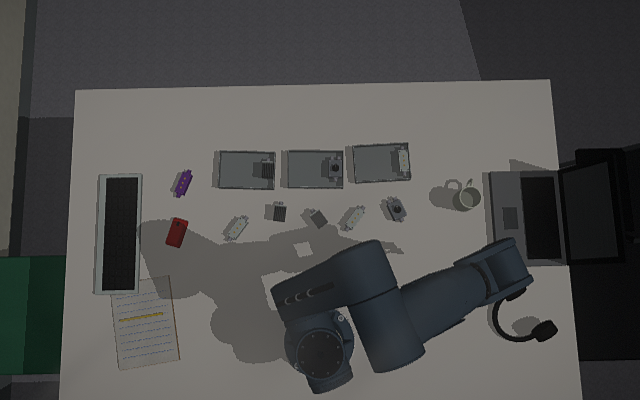

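View pics/scene0.png

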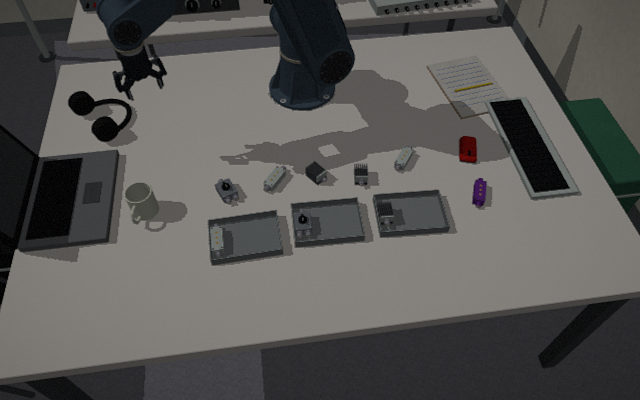

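Purple look-alike at top px (182,183), which is 0.58, 0.49, is excluded. The two silver filters are at top (235,228) and (351,217). The trays hold, left to right in the top view, load, switch and filter. Next are close views with the wrist camera.

```bash
cat > h.py <<'E'
from bench import manip
import cv2,numpy as np
def Rz(yaw): # tool down, tool y (closing line) at angle yaw+90deg: yaw = object length direction
    x=np.array([np.cos(yaw),np.sin(yaw),0]); z=np.array([0,0,-1.]); return np.column_stack([x,np.cross(z,x),z])
def cloud(name,tag):
    k=manip.get_calibration(name); p,d=manip.grab_frame(name)
    K=np.array(k["camera_matrix"]); R=np.array(k["R"]); t=np.array(k["t"])
    v,u=np.mgrid[:400,:640]; a=(u-K[0,2])/K[0,0]; b=(v-K[1,2])/K[1,1]
    if name=="wrist":
        r=np.hypot(a,b); s=np.where(r>1e-6,np.tan(np.minimum(r,1.5))/np.maximum(r,1e-6),1); a=a*s;b=b*s
    P=(np.dstack([a*d,b*d,d])-t)@R; P[d<=0]=np.nan
    cv2.imwrite(f"pics/{tag}.png",p[:,:,::-1]); np.savez(f"pics/{tag}.npz",P=P,p=p); return p,P
E
python3 - <<'E'
from h import *
q=manip.current_ee_pos(); print(np.round(manip.current_tcp_rot(),2).tolist())
for i,(y) in enumerate((-0.2,0.13)):
    manip.move_ptp([0.47,y,0.36],Rz(0.0)); p,P=cloud("wrist",f"w{i}")
    print(manip.current_time(),np.round(manip.current_qpos(),2),{k:np.round(v,2).tolist() for k,v in manip.get_calibration("wrist").items()})
a=[cv2.imread(f"pics/w{i}.png") for i in(0,1)]
cv2.imwrite("pics/w01.png",cv2.resize(np.vstack(a),(480,600)))
E
```

```text
[[0.9, 0.43, -0.0], [0.43, -0.9, -0.0], [-0.0, 0.0, -1.0]]
2.4583 [-0.49  0.16  1.51 -0.    1.47  1.08] {'camera_matrix': [[309.71, 0.0, 318.46], [0.0, 309.71, 202.35], [0.0, 0.0, 1.0]], 'R': [[-0.0, -1.0, 0.0], [-0.96, 0.0, 0.27], [-0.27, 0.0, -0.96]], 't': [-0.2, 0.37, 0.66]}
3.7583 [ 0.17  0.11  1.56 -0.    1.47  1.74] {'camera_matrix': [[309.71, 0.0, 318.46], [0.0, 309.71, 202.35], [0.0, 0.0, 1.0]], 'R': [[-0.0, -1.0, 0.0], [-0.96, 0.0, 0.27], [-0.27, -0.0, -0.96]], 't': [0.13, 0.37, 0.66]}
```

View pics/w01.png

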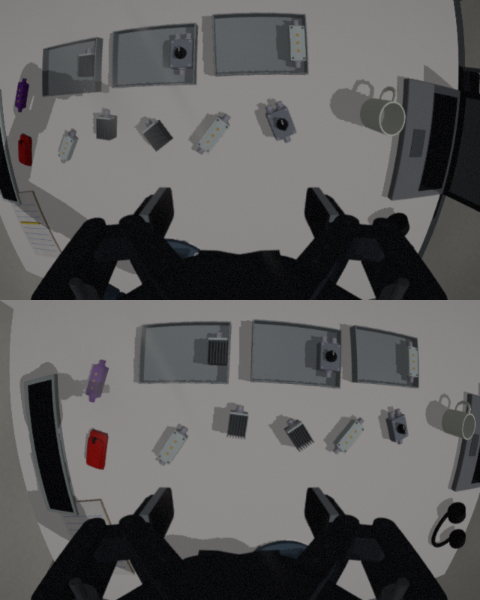

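The view shows all five boxes, the three trays and the look-alike clearly: in the upper half, switch (280,122), filter (210,132), load (153,133), load (105,124) and filter (67,146). Next I fit rectangles to the height data.

```bash
cat > fit.py <<'E'
from h import *
def fit(P,c,zl,zh,r,grow=None):
    m=(np.hypot(P[...,0]-c[0],P[...,1]-c[1])<r)&(P[...,2]>zl)&(P[...,2]<zh)
    Q=P[m]; (cx,cy),(w,h),a=cv2.minAreaRect((Q[:,:2]*1000).astype(np.float32))
    a=np.deg2rad(a)
    if w<h: w,h,a=h,w,a+np.pi/2
    a=(a+np.pi/2)%np.pi-np.pi/2
    return np.array([cx,cy])/1000,(w,h),a,np.median(Q[:,2]),len(Q),Q
if __name__=="__main__":
    W=[np.load(f"pics/w{i}.npz")["P"] for i in(0,1)]
    for i in(0,1):
        m=np.hypot(W[i][...,0]-.45,W[i][...,1]+.07)<.06; print("table z",np.nanpercentile(W[i][m][:,2],[5,20]))
    for n,c,zl in(("filterR",(.436,-.138),.023),("filterL",(.412,.284),.023),("loadR",(.44,-.008),.032),("loadL",(.465,.13),.032),("switch",(.468,-.294),.025)):
        for i in(0,1):
            try:
                f=fit(W[i],c,zl,.06,.06); lo=fit(W[i],c,.008,.024,.07)[5]
                u=np.array([np.cos(f[2]),np.sin(f[2])]); s=(lo[:,:2]-f[0])@u; l=(lo[:,:2]-f[0])@[-u[1],u[0]]
                print(n,i,np.round(f[0],4),np.round(f[1],1),"yaw %.1f z %.4f n%d"%(np.degrees(f[2]),f[3],f[4]),"low: s",np.round(np.percentile(s,[1,99]),3),"count",(s>f[1][0]/2000+.004).sum(),(s<-f[1][0]/2000-.004).sum(),"wid",np.round(np.percentile(l,[2,98]),3))
            except Exception as e: print(n,i,e)
    for n,c in(("ftray",(.64,-.25)),("stray",(.622,-.002)),("ltray",(.625,.256))):
        for i in(0,1):
            P=W[i]; m=(abs(P[...,0]-c[0])<.085)&(abs(P[...,1]-c[1])<.118)
            f=fit(P,c,.024,.034,.13); f2=fit(P[m][None],c,.022,.034,.14)
            print(n,i,np.round(f2[0],4),np.round(f2[1],1),"yaw %.1f z %.4f"%(np.degrees(f2[2]),f2[3]))
E
python3 fit.py
```

```text
table z [-0.00056745  0.00019357]
table z [-0.00052982  0.00031205]
filterR 0 [ 0.4341 -0.1422] [106.2  35.3] yaw -37.7 z 0.0288 n981 low: s [-0.055  0.055] count 0 0 wid [-0.013  0.013]
filterR 1 [ 0.4336 -0.1412] [107.5  36.1] yaw -38.9 z 0.0289 n784 low: s [-0.054  0.054] count 0 0 wid [-0.006  0.018]
filterL 0 [0.4077 0.2841] [98.3 35.8] yaw -37.3 z 0.0287 n467 low: s [-0.055  0.054] count 6 9 wid [-0.018  0.014]
filterL 1 [0.4073 0.2857] [107.6  35.3] yaw -37.1 z 0.0288 n864 low: s [-0.054  0.055] count 0 0 wid [-0.018  0.011]
loadR 0 [ 0.4349 -0.0094] [59.2 41.8] yaw 34.7 z 0.0394 n733 low: s [-0.027  0.041] count 10 0 wid [-0.021 -0.005]
loadR 1 [ 0.4342 -0.0086] [58.6 41.3] yaw 34.9 z 0.0407 n485 low: s [-0.028  0.042] count 15 0 wid [-0.018  0.02 ]
loadL 0 [0.4588 0.1313] [59.3 42.5] yaw -9.1 z 0.0393 n616 low: s [-0.027  0.043] count 10 0 wid [-0.021  0.009]
loadL 1 [0.4599 0.1321] [60.7 41. ] yaw -6.6 z 0.0407 n432 low: s [-0.029  0.036] count 5 0 wid [-0.018  0.017]
switch 0 [ 0.4607 -0.2951] [86.5 51.1] yaw 23.7 z 0.0310 n1142 low: s [-0.047  0.047] count 2 1 wid [-0.021  0.025]
switch 1 [ 0.4636 -0.2933] [80.  52.3] yaw 20.7 z 0.0312 n647 low: s [-0.05   0.045] count 8 17 wid [-0.017  0.026]
ftray 0 [ 0.6395 -0.2478] [206.7 141.1] yaw -87.6 z 0.0312
ftray 1 [ 0.6393 -0.2479] [209.3 141.2] yaw -87.9 z 0.0304
stray 0 [ 0.6208 -0.0021] [208.3 141.4] yaw 88.4 z 0.0299
stray 1 [ 0.6206 -0.0022] [207.7 141.3] yaw 88.3 z 0.0302
ltray 0 [0.6237 0.2519] [210. 141.] yaw 87.0 z 0.0292
ltray 1 [0.6237 0.2523] [207.2 141.3] yaw 87.3 z 0.0300
```

Fits match the given sizes and heights, so I start with the switch and check the routine before the rest.

```bash
cat > go.py <<'E'
from h import *
TR={"f":((.6394,-.2478),np.radians(2.3)),"s":((.6207,-.0021),np.radians(-1.6)),"l":((.6237,.2521),np.radians(-2.9))}
def item(c,yaw,g,width,tray,lx,ly):
    R=Rz(np.radians(yaw)); (tx,ty),ta=TR[tray]
    px,py=tx+np.cos(ta)*lx-np.sin(ta)*ly, ty+np.sin(ta)*lx+np.cos(ta)*ly
    manip.set_gripper(1.0); manip.move_ptp([*c,.15],R)
    manip.move_l([*c,g],max_speed=.1); manip.set_gripper(0.0,60)
    w=manip.current_grip_width(); print("grip %.3f -> %.1f mm"%(w,w*85),"expected",width*1e3)
    if abs(w*.085-width)>.008: print("bad width, stop"); return False
    manip.move_l([*c,.15],max_speed=.15)
    manip.move_ptp([px,py,.15],Rz(ta)); manip.dwell(.2)
    f0=manip.current_force()[2]; manip.move_l([px,py,g+.009],max_speed=.1)
    z=g+.009
    for _ in range(14):
        z-=.0005; manip.move_l([px,py,z],max_speed=.02); f=manip.current_force()[2]
        if z<g+.0065 and f-f0>3: break
        if z<g+.0033: break
    print("set z-g %.4f df %.1f grip %.3f"%(z-g,f-f0,manip.current_grip_width()))
    manip.set_gripper(min(1,w+.13)); manip.dwell(.2)
    manip.move_l([px,py,z+.08],max_speed=.1); print("t",manip.current_time()); return True
E
python3 - <<'E'
from go import *
item((.4615,-.2945),22.8,.002,.050,"s",0,.03)
manip.move_ptp([.5,.02,.3],Rz(0)); p,P=cloud("wrist","a"); cv2.imwrite("pics/a_c.png",p[:,:,::-1])
E
```

```text
grip 0.247 -> 21.0 mm expected 50.0
bad width, stop
```

View pics/a_c.png

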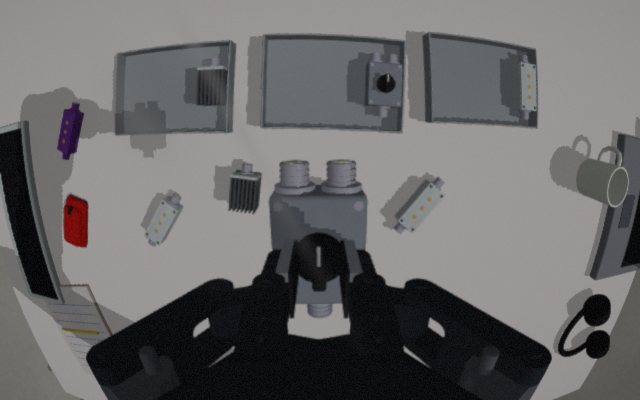

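```bash
python3 - <<'E'
from h import *
p=cv2.imread("pics/a.png"); cv2.imwrite("pics/a_z.png",cv2.convertScaleAbs(cv2.resize(p[150:340,230:410],None,fx=3,fy=3,interpolation=2),alpha=1.8,beta=20))
P=np.load("pics/a.npz")["P"]
for r,c in((220,320),(200,290),(240,285),(240,355),(255,320),(285,280),(285,358),(265,270),(298,320)): print(r,c,np.round(P[r,c],4))
print(manip.current_ee_pos(),manip.current_grip_width(),manip.current_force(),manip.current_time())
E
```

```text
220 320 [0.5179 0.0184 0.3271]
200 290 [0.5282 0.0333 0.3265]
240 285 [0.5108 0.0354 0.3363]
240 355 [5.070e-01 3.000e-04 3.274e-01]
255 320 [0.506  0.0185 0.3429]
285 280 [0.5114 0.0329 0.3795]
285 358 [0.5118 0.0052 0.3801]
265 270 [0.5069 0.0403 0.3553]
298 320 [0.4725 0.0184 0.3291]
[0.49986385 0.01944116 0.29907188] 0.24280694079149961 [ 0.29492164 -0.98876534 -2.63237888] 9.625
```

View pics/a_z.png

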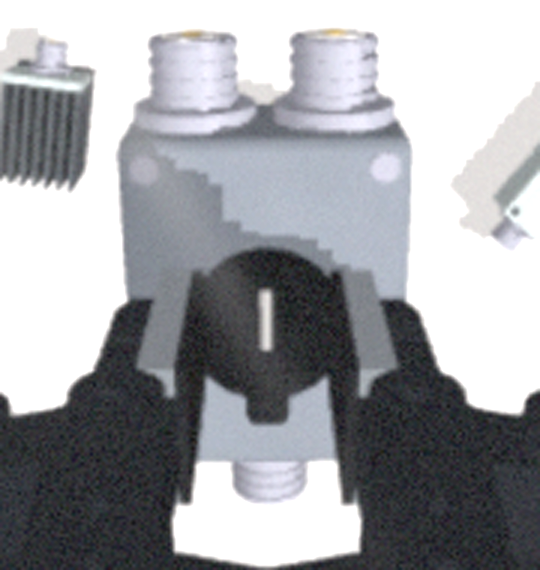

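```bash
python3 - <<'E'
from h import *
P=np.load("pics/a.npz")["P"]
# lid plane: rows 196-235, cols 275-362
Q=P[196:228,277:360].reshape(-1,3); Q=Q[abs(Q[:,2]-.327)<.012]
A=np.c_[Q[:,:2],np.ones(len(Q))]; s=np.linalg.lstsq(A,Q[:,2],rcond=None)[0]; print("lid slope deg",np.degrees(s[:2]),len(Q), Q[:,1].min(),Q[:,1].max(), Q[:,0].min(),Q[:,0].max())
for r in range(230,312,8): print(r,[ "%d:%s"%(c,np.round(P[r,c]*1000).tolist()) for c in (274,284,292,300,310,320,330,345,355,366)])
p,d=manip.grab_frame("scene"); k=manip.get_calibration("scene"); X=np.array(k["R"])@[.5,.02,.33]+k["t"]; x=np.array(k["camera_matrix"])@X; u,v=(x[:2]/x[2]).astype(int); print(u,v)
cv2.imwrite("pics/b.png",cv2.resize(p[v-40:v+40,u-50:u+50,::-1],None,fx=7,fy=7,interpolation=2))
E
```

```text
lid slope deg [-1.66565849 -0.19552555] 2649 -0.0014726493806024713 0.04039235134862353 0.5134798653894443 0.530471581417016
230 ['274:[513.0, 42.0, 327.0]', '284:[513.0, 37.0, 329.0]', '292:[512.0, 33.0, 327.0]', '300:[513.0, 29.0, 328.0]', '310:[512.0, 24.0, 326.0]', '320:[513.0, 18.0, 328.0]', '330:[513.0, 13.0, 328.0]', '345:[513.0, 6.0, 328.0]', '355:[513.0, 1.0, 328.0]', '366:[386.0, -59.0, -0.0]']
238 ['274:[508.0, 42.0, 328.0]', '284:[509.0, 37.0, 328.0]', '292:[508.0, 33.0, 328.0]', '300:[508.0, 29.0, 328.0]', '310:[511.0, 23.0, 334.0]', '320:[511.0, 18.0, 335.0]', '330:[510.0, 13.0, 332.0]', '345:[508.0, 6.0, 328.0]', '355:[509.0, 1.0, 329.0]', '366:[373.0, -60.0, 1.0]']
246 ['274:[504.0, 42.0, 328.0]', '284:[511.0, 35.0, 344.0]', '292:[511.0, 31.0, 344.0]', '300:[507.0, 28.0, 335.0]', '310:[506.0, 23.0, 333.0]', '320:[511.0, 19.0, 344.0]', '330:[507.0, 14.0, 335.0]', '345:[511.0, 7.0, 345.0]', '355:[511.0, 2.0, 343.0]', '366:[358.0, -61.0, 1.0]']
254 ['274:[507.0, 40.0, 345.0]', '284:[510.0, 34.0, 351.0]', '292:[511.0, 31.0, 352.0]', '300:[503.0, 28.0, 335.0]', '310:[503.0
[... 1436 characters left out ...]
475.0, 18.0, 328.0]', '330:[474.0, 13.0, 327.0]', '345:[502.0, 9.0, 371.0]', '355:[512.0, 7.0, 386.0]', '366:[512.0, 3.0, 387.0]']
302 ['274:[517.0, 32.0, 398.0]', '284:[514.0, 30.0, 394.0]', '292:[497.0, 30.0, 369.0]', '300:[468.0, 30.0, 327.0]', '310:[468.0, 24.0, 327.0]', '320:[469.0, 18.0, 328.0]', '330:[469.0, 13.0, 327.0]', '345:[497.0, 8.0, 369.0]', '355:[517.0, 9.0, 399.0]', '366:[517.0, 5.0, 398.0]']
310 ['274:[517.0, 32.0, 402.0]', '284:[513.0, 30.0, 397.0]', '292:[493.0, 30.0, 369.0]', '300:[227.0, 53.0, 0.0]', '310:[456.0, 24.0, 318.0]', '320:[457.0, 18.0, 320.0]', '330:[456.0, 12.0, 317.0]', '345:[493.0, 8.0, 369.0]', '355:[517.0, 9.0, 403.0]', '366:[517.0, 6.0, 403.0]']
330 115
```

View pics/b.png

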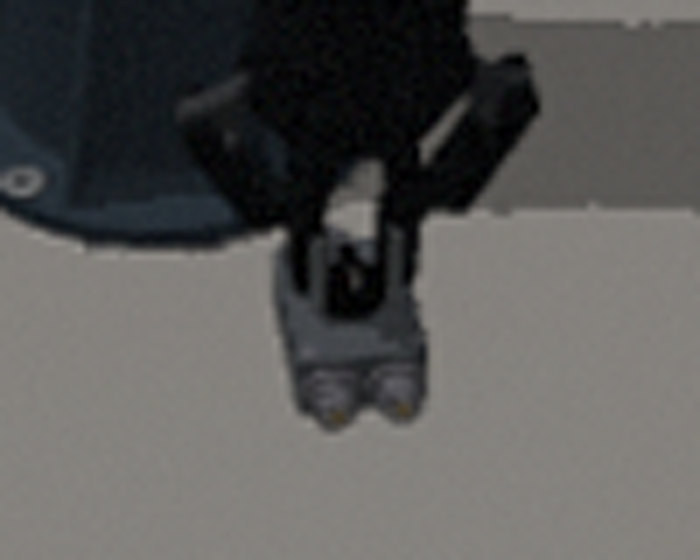

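```bash
python3 - <<'E'
from h import *
for n,z0 in(("w0",.36),("w1",.36)):
    P=np.load(f"pics/{n}.npz")["P"]; y0={"w0":-.2,"w1":.13}[n]; Q=P[(P[...,2]>.2)]
    for side in(1,-1):
        S=Q[side*(Q[:,1]-y0)>0]; S=S[np.argsort(S[:,2])][:400]
        print(n,side,"lowest z-TCP",np.round(S[[0,20,100],2]-z0,4),"y off",np.round(np.percentile(S[:100,1]-y0,[2,98]),4),"x off",np.round(np.percentile(S[:100,0]-.47,[2,98]),4))
E
```

```text
w0 1 lowest z-TCP [-0.1588 -0.1514 -0.1382] y off [0.2686 0.3076] x off [-0.3789 -0.3438]
w0 -1 lowest z-TCP [0.0451 0.0469 0.0497] y off [-0.0499 -0.043 ] x off [-0.0093  0.0106]
w1 1 lowest z-TCP [0.0449 0.0471 0.0499] y off [0.041 0.045] x off [-0.0087  0.0109]
w1 -1 lowest z-TCP [0.0453 0.0472 0.05  ] y off [-0.0491 -0.0434] x off [-0.0089  0.011 ]
```

The cloud shows the fingertips about 45 mm above the reported TCP when open and about 30 mm when nearly shut. The description says they should be at the TCP. That is why the fingers passed over the box and took the knob. The switch hangs level and firm, so I set it down by the knob, then measure the fingertips again with the gripper free.

```bash
python3 - <<'E'
s=open("go.py").read()
i=s.index("    manip.move_ptp([px,py,.15]"); 
head,body=s[:i],s[i:]
head=head.replace("    R=Rz(np.radians(yaw)); (tx,ty),ta=TR[tray]\n","    R=Rz(np.radians(yaw))\n")
lines=head.split("\n"); lines=[l for l in lines if not l.startswith("    px,py")]
head="\n".join(lines).rstrip()
new='''
    return place(g,w,tray,lx,ly)
def place(g,w,tray,lx,ly):
    (tx,ty),ta=TR[tray]
    px,py=tx+np.cos(ta)*lx-np.sin(ta)*ly, ty+np.sin(ta)*lx+np.cos(ta)*ly
'''
open("go.py","w").write(head+new+body)
E
python3 - <<'E'
from go import *
place(.002,manip.current_grip_width(),"s",0,.03)
manip.move_ptp([.46,.03,.36],Rz(0)); 
for w in(.6,.4,0.,1.):
    manip.set_gripper(w); p,P=cloud("wrist","c%d"%(w*10)); Q=P[(P[...,2]>.36)&(abs(P[...,1]-.03)<.06)]
    S=np.sort(Q[:,2]); L=Q[Q[:,2]<S[100]]; print(w,"tip z-TCP",np.round(S[[0,20,100]]-.36,4),"y",np.round(np.sort(abs(L[:,1]-.03))[[3,-3]],4))
print(manip.current_time())
E
```

```text
set z-g 0.0040 df 8.5 grip 0.244
t 16.125
0.6 tip z-TCP [0.0345 0.0369 0.0394] y [0.0251 0.0263]
0.4 tip z-TCP [0.0345 0.0362 0.0384] y [0.0168 0.0232]
0.0 tip z-TCP [0.0365 0.0378 0.0405] y [0.0004 0.0115]
1.0 tip z-TCP [0.0453 0.0467 0.0485] y [0.042  0.0433]
19.375
```

View pics/c10.png

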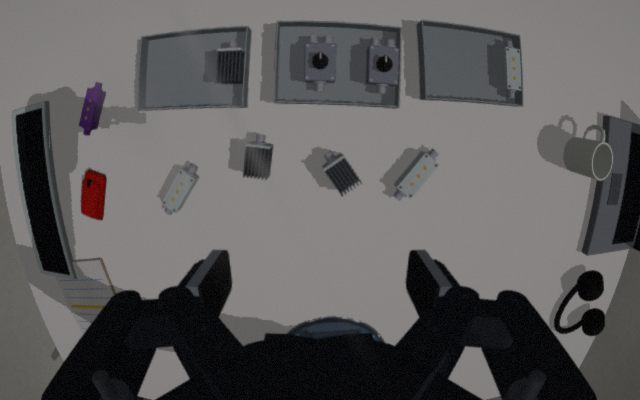

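The switch now stands upright beside its twin at px (320,62). I correct the grasp depth to TCP z of about -0.022, which puts the tips about 10 mm above the table, and continue with one filter.

```bash
sed -i 's/\[px,py,z+.08\]/[px,py,z+.13]/' go.py; python3 - <<'E'
from go import *
print(item((.4339,-.1418),-38.2,-.022,.034,"f",0,.055))
print(np.round(manip.current_force(),1),np.round(manip.current_ee_pos(),3))
E
```

```text
grip 0.382 -> 32.4 mm expected 34.0
set z-g 0.0040 df 5.6 grip 0.383
t 31.6167
True
[ 0.2  0.1 -0.1] [ 0.637 -0.193  0.111]
```

```bash
python3 - <<'E'
from go import *
ok=item((.4594,.1317),-7.6,-.018,.040,"l",-.007,.056) and item((.4346,-.009),34.8,-.018,.040,"l",-.007,-.011) and item((.4073,.2857),-37.1,-.022,.034,"f",0,-.008)
print(ok)
if ok:
    manip.move_ptp([.45,0,.40],Rz(0)); p,P=cloud("wrist","e"); print(manip.current_time())
E
```

```text
grip 0.456 -> 38.8 mm expected 40.0
set z-g 0.0040 df 5.9 grip 0.459
t 44.3917
grip 0.460 -> 39.1 mm expected 40.0
set z-g 0.0040 df 6.9 grip 0.458
t 57.3833
grip 0.380 -> 32.3 mm expected 34.0
set z-g 0.0040 df 6.6 grip 0.382
t 70.925
True
72.5583
```

View pics/e.png

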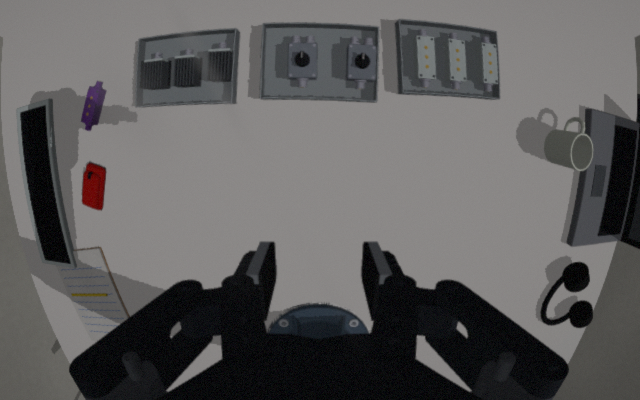

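All five boxes are in their trays: loads at (155,72) and (187,70), switch (302,60), filters (426,58) and (457,60). The mug, mouse and purple look-alike are untouched. One numeric check for flatness comes before I hand in.

```bash
python3 - <<'E'
from go import *
P=np.load("pics/e.npz")["P"]; W=np.load("pics/w1.npz")["P"]
for n,tr,lx,ly,zl,e in(("f1","f",0,.055,.026,.032),("f2","f",0,-.008,.026,.032),("l1","l",-.007,.056,.036,.044),("l2","l",-.007,-.011,.036,.044),("sw","s",0,.03,.028,.034)):
    (tx,ty),ta=TR[tr]; c=(tx+np.cos(ta)*lx-np.sin(ta)*ly,ty+np.sin(ta)*lx+np.cos(ta)*ly)
    m=(np.hypot(P[...,0]-c[0],P[...,1]-c[1])<.026)&(P[...,2]>e-.006)&(P[...,2]<e+.006); Q=P[m]
    A=np.c_[Q[:,:2]-c,np.ones(len(Q))]; s=np.linalg.lstsq(A,Q[:,2],rcond=None)[0]
    print(n,"top z %.4f expect %.3f"%(s[2],e),"tilt deg",np.round(np.degrees(s[:2]),1),len(Q))
for n in("mug","mouse"): print(n,[np.round(r["at"],3).tolist() for r in manip.look_for("wrist",n)][:1])
print(np.round(manip.current_force(),1)); manip.sign_off()
E
```

```text
f1 top z 0.0329 expect 0.032 tilt deg [ 0.1 -2.2] 465
f2 top z 0.0329 expect 0.032 tilt deg [-0.  -2.6] 431
l1 top z 0.0430 expect 0.044 tilt deg [0.5 0.9] 440
l2 top z 0.0430 expect 0.044 tilt deg [0.1 0.2] 458
sw top z 0.0349 expect 0.034 tilt deg [ 0.1 -0. ] 498
mug [[0.495, -0.523, 0.059]]
mouse []
[-0.7 -0.   1.3]
the job is handed in; nothing more can be done
```

All five boxes are in their own kind's tray (two filters, two loads, one switch), upright and released. Each was lowered until it touched the floor, with 6–9 N of contact. I handed the job in at about 73 s of the 136 s allowed.

**Last checks**
- **Height and tilt:** the tops are within 1 mm of the expected heights. Tilt is within 1°, except the two filters at about 2.5°. I put that down to depth noise, since both filters show it and their heights fit.
- **Mug and mouse:** the arm went near neither. In the last picture both, and the purple look-alike, are where they were. The network did not find the mouse in that picture, though it is plainly visible. It put the mug 2–3 cm off in y, probably because it sees a different side of it.

**What went wrong:** the fingertips measured about 30–45 mm above the reported TCP, not at its end as described. My first grasp therefore took the switch by its knob instead of across its width. It hung level, so I placed it that way, then corrected the grasp depth for the other four.

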